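# Hold the setting master down in the shoulder gauge

### The arm

A 6-joint arm with a two-finger parallel gripper is mounted at the origin on the work surface; the furniture and walls round the work are solid. World frame = base frame: x ahead of the robot, y to its left, z up, the work surface at z = 0. Lengths are in m, angles in rad, forces in N, time in s.
With the tool pointing down it reaches from about 0.275 to 0.975 m from the base axis. Payload 8.4 kg.
Tool frame: the origin (TCP) lies on the centre line of the jaws, within the pads' length; the fingertips stand 14 mm ahead of it and the grasp point (between the pads) lies 5 mm behind it; z points along the fingers, y is the line along which they close (so a half turn about z gives the same grasp; the last joint's range is limited). The gripper opens to 92 mm and grips with 3 to 60 N. Pads are 20 mm wide; open, the fingers measure 128 mm over their backs; the gripper's body (75 mm by 189 mm) begins 69 mm behind the grasp point.
Start: joints at [-1.145, 0.353, 1.633, -0, 1.155, -0.002], TCP at [0.259, -0.569, 0.229] pointing down, gripper open.
Joint ranges: [-2.63, 2.63], [-0.92, 2.1], [0.06, 2.66], [-1.3, 4.44], [0, 2.69], [-3.02, 3.02]. Speed limits (rad/s): [2.22, 2.22, 2.79, 3.14, 3.14, 3.14].

### API

Orientations are given as a rotation vector (axis times angle).
In Python, from plant import observe, camera, camera_info, finish_job gives the robot as it stands.
- The arm moves only by the tool apply_moves, never from a script. Its argument "series" is a list of rows, each a list of 3 entries, a list of its own where there are three numbers: the closure, from 0 (fully open) to 1 (shut), then the shift along the tool's x, y, z in units of 25 mm (1.0 is 25 mm), then the turn about the tool's z in units of 6 degrees (1.0 is 6 degrees). In form: [[fingers, [dx, dy, dz], roll], ...]. A call has 1 to 10 rows; each row shifts and turns the commanded pose from where the row before left it, along the tool's axes as they then stand; what a row does not reach is not made up. A row lasts 1/10 s, in which the tool goes at most 50 mm and 8.59 degrees, less where a joint would pass 70% of its speed; a pose out of reach is approached as far as the arm can. A call is refused whole if a number of a shift passes 1 or a number of a turn 1, either way. A call with a gripper value outside its range is refused whole. The fingers move at their own pace and stop on an object; the grip force is fixed at half the most. Time passes only in rows, so rows that do not move let the fingers close. It gives the time, the measured TCP pose, the force, the opening and the grip force at its end, in the units of the state.
- observe(): the state, without advancing time (a new reading comes with each control period).
- camera(name): name is "scene" or "top" or "wrist"; returns (picture, depth): 420x560x3 uint8, blue, green, red; 420x560 float32, m along the optical axis (not along the pixel's ray), 0 where there is no reading.
- camera_info(name): a dict with "mtx" (3x3 intrinsics, pixels), "D" ([k1, k2, p1, p2, k3] as OpenCV has them; the pictures are not rectified), "view" (4x4, takes a point from world to camera coordinates). Camera axes: x right, y down, z forward; pixel columns grow to the right and rows downward; lengths in m; the calibration is good to about 2 mm. A picture is of the moment at which its call begins: read the wrist's pose just before it. camera_info takes no time and is no camera call; for the wrist camera it gives the pose at the moment of the call.
- finish_job(): hands the job in; it is judged then, once.
The state is a dict: "clock": time; "q": joint angles; "dq": joint speeds; "tau": joint torques, N m; "tcp_pos": TCP position; "tcp_rot": TCP orientation; "force": force on the tool from outside, world axes, zero at the start; "torque": the same for the moment, N m; "finger_gap": opening from 0.0 (shut) to 1.0 (fully open); "grip_force": force on a finger pad.
Only numpy, scipy, OpenCV 4.12 (cv2) and the standard library are available. Lean on these libraries where they do the work, as an engineer would, in place of code of your own. Each camera call takes 0.05 s, during which the arm holds its last target. There are 200 camera calls.

### The job

The dial of the shoulder gauge is about to be zeroed. Pull the drawer of the small grey cabinet well open by its bar handle, lift out the stepped setting master (the pin with the collar; leave the other two pins in their sockets), lower it thin end first into the bore of the gauge and press it down against the sprung plunger until its collar is seated firmly on the gauge's table. Finish while still holding it there: the spring would lift it off if you let go, so keep it pressed home and do not release it.

Things in the scene. Friction and masses are not known exactly. Their poses are not given: they have to be found in the camera images.
- cabinet: grey steel cabinet with one drawer, fixed to the bench, 210 mm deep (x), 190 mm wide (y), 145 mm high. Origin: centre of its underside. Its front (drawer) faces its own -x; its own +x points to its back. The front edge of its top is at its own x = -90 mm
- drawer (a joint): travel of the drawer in m: 0 shut (as at the start), 0.14 fully open; it slides along the cabinet's own -x and stays where it is left (about 1.5 N of friction). The top of its 14 mm thick front is 141 mm above the bench, the other drawer walls are 75 mm high
- drawer_handle (a point): middle of the drawer's bar handle: a round 10 mm steel bar 90 mm long, level, along the cabinet's own y, 112 mm above the bench, 42 mm in front of the drawer front (37 mm of clear room behind the bar); it moves with the drawer
- middle_socket (a point): mouth of the middle one of three round sockets (26 mm wide, 34 mm deep) in the wooden block in the drawer, 60 mm above the bench; the row runs along the cabinet's own y, 47 mm apart, a pin stands upright in each; it moves with the drawer. The inner face of the drawer front is 64 mm in front of the row; with the drawer open 0.10 the cabinet top's front edge is 37 mm behind it
- setting_master: stepped steel pin, the only one with a collar, 96 mm tall, about 0.2 kg, upright in one of the sockets (which one varies), foot 26 mm above the bench. Origin: centre of its foot; own z runs up. From the foot: thin end 17 mm wide (0 to 17 mm), taper, journal 24 mm (22 to 50 mm), collar 36 mm (50 to 60 mm; its underside must seat), dark grip 20 mm (60 to 96 mm): take it by this grip
- plain_pin: plain steel pin 23 mm in diameter, 88 mm tall, no collar, standing in another socket. Origin: centre of its foot
- knob_pin: shorter steel pin 76 mm tall, 23 mm in diameter with a narrow neck and a round 25 mm knob on top, standing in another socket. Origin: centre of its foot
- gauge: bench shoulder gauge, fixed to the bench: dark base plate 130 x 116 mm (14 mm thick), two grey cheeks, on them a ground steel table 88 x 108 mm whose top is 125 mm above the bench, a dial on the front (own -x). Origin: centre of its underside
- bore_mouth (a point): centre of the bore's mouth, on the top face of the gauge's table, 125 mm above the bench: a vertical through bore 27 mm wide in the 22 mm thick table. This top face is the hard stop for the master's collar
- plunger (a joint): travel of the sprung plunger under the bore in m: 0 up, grows as it is pressed down (it turns the dial's needle). Its flat head rests 40 mm below the table's top; it pushes up with about 4 N at 0 and 10 N at 0.010. With the master's collar seated on the table it reads about 0.010

How it is judged:
On the way, in this order (a step that is already met when the one before it is completed fails the run):
1. the drawer is pulled well open, by 90 mm or more (value of joint drawer above 0.09 m), for 0.1 s.
2. the setting master is lifted out of the drawer (height (world z) of setting_master above 0.09 m), for 0.1 s.
At the end, for the whole second after the job is handed in: Through the last second the fingers hold the master upright (5 degrees) in the bore, collar seated on the table (within 1.2 mm) and pressing it with over 2 N beyond the spring, plunger over 8.5 mm down; the other two pins stand in their sockets in the drawer (horizontal distance between setting_master and bore_mouth below 0.005 m and z of setting_master in the frame of bore_mouth below -0.0488 m and angle between setting_master's own z axis and vertical below 0.09 rad and value of joint plunger above 0.0085 m and contact force between setting_master and gauge_table above 2 N and contact force between the fingers and setting_master above 2 N and linear speed of setting_master below 0.01 m/s and height (world z) of each of plain_pin, knob_pin below 0.035 m and horizontal distance between each of plain_pin, knob_pin and drawer_handle below 0.14 m); the arm keeps its last pose, push and grip.
It fails at once if another pin is lifted out of its socket (height (world z) of any of plain_pin, knob_pin above 0.06 m).
It also fails if it takes over 61 s, if anything falls off the work surface, if the arm or the gripper's body presses on something with over 40 N, if the wrist force passes 120 N, or if a joint passes its speed limit or range.

## Working session

There is one attempt and no reset: what is moved stays moved. The work goes in short steps, Python scripts to look and compute and a tool call to move; the robot and the scene stay as the last step left them, time stands still between calls to the robot, and variables do not carry over. Pictures are saved under pics/ and viewed, at most 10 in all, crops included, and the job is handed in when it is done.

Besides the shell and the picture viewer there is one more tool, called after ">>>" as name(argument=value, ...) on one line, values as JSON. apply_moves: Moves the arm, as the interface text tells. Its arguments: {"type":"object","properties":{"series":{"type":"array"}},"required":["series"]}

```bash
mkdir -p pics; ls; cat > h.py <<'E'
import numpy as np, cv2
from plant import observe, camera, camera_info
from scipy.spatial.transform import Rotation as R
def world(name, depth, info=None):
    i=info or camera_info(name); K=np.array(i["mtx"],float); D=np.array(i["D"],float); V=np.array(i["view"],float)
    h,w=depth.shape
    u,v=np.meshgrid(np.arange(w),np.arange(h))
    p=cv2.undistortPoints(np.stack([u,v],-1).reshape(-1,1,2).astype(np.float64),K,D).reshape(h,w,2)
    P=np.dstack([p*depth[...,None],depth]).reshape(-1,3)
    W=(P-V[:3,3])@V[:3,:3]
    return W.reshape(h,w,3)
E
python3 - <<'E'
from h import *
s=observe();print({k:np.round(v,3) for k,v in s.items()})
for n in("scene","top"):
    i=camera_info(n);im,d=camera(n);cv2.imwrite(f"pics/{n}0.png",im);np.savez(f"{n}0.npz",im=im,d=d,W=world(n,d,i))
    V=np.array(i["view"]);print(n,-V[:3,:3].T@V[:3,3])
a=np.vstack([cv2.imread("pics/scene0.png"),cv2.imread("pics/top0.png")])
E
```

```text
pics
{'clock': np.float64(0.0), 'q': array([-1.145,  0.354,  1.634, -0.   ,  1.155, -0.002]), 'dq': array([ 0.001,  0.   ,  0.001, -0.   ,  0.001,  0.002]), 'tau': array([-3.0000e-03, -5.9385e+01, -3.3422e+01,  7.0000e-02,  2.3000e-02,
       -0.0000e+00]), 'tcp_pos': array([ 0.259, -0.568,  0.228]), 'tcp_rot': array([-3.069, -0.667,  0.   ]), 'force': array([-0.496,  0.295,  0.443]), 'torque': array([-0.004, -0.006,  0.016]), 'grip_force': np.float64(0.0), 'finger_gap': np.float64(0.999)}
scene [ 0.50332522 -0.36175621  0.83421629]
top [0.47496555 0.09565763 0.99350874]
```

View pics/scene0.png

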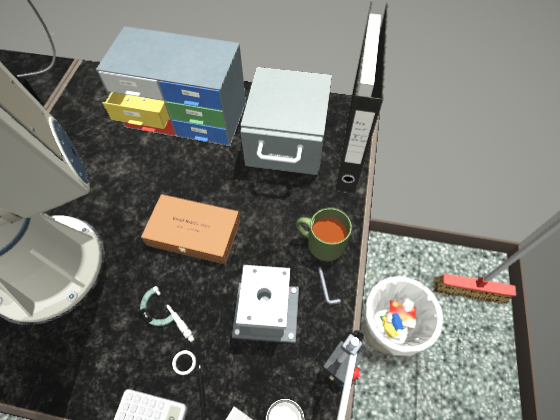

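View pics/top0.png

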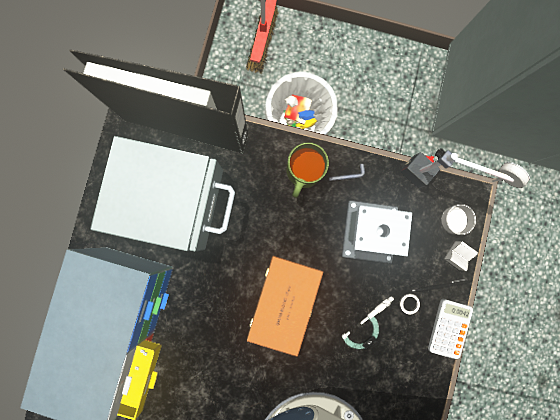

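Scene picture: the grey cabinet is at about (285,120) with its white handle at (280,152), and the gauge bore is at (264,295). Top picture: cabinet top at about (155,195), handle bar at (230,207), bore at (384,231). A mug and a binder stand near the cabinet.

```bash
python3 - <<'E'
from h import *
for n in("top","scene"):
    z=np.load(n+"0.npz");W=z["W"];d=z["d"]
    ok=d>0
    def rect(mask,lab):
        P=W[mask]; 
        if len(P)<10: print(lab,len(P));return
        r=cv2.minAreaRect((P[:,:2]*1000).astype(np.float32));print(n,lab,len(P),np.round(r[0],1),np.round(r[1],1),round(r[2],1),"z",P[:,2].mean().round(4),"med",np.median(P[:,:2],0).round(4))
    vv,uu=np.mgrid[:420,:560]
    box=lambda a,b,c,e:(uu>a)&(uu<b)&(vv>c)&(vv<e)&ok
    B=dict(top=dict(cab=box(80,215,130,255),han=box(212,245,170,245),g=box(335,425,190,270)),
      scene=dict(cab=box(235,335,60,175),han=box(250,310,130,168),g=box(225,305,255,350)))[n]
    Z=W[...,2]
    rect(B["cab"]&(abs(Z-.145)<.006),"cabtop")
    hm=B["han"]&(Z>.105)&(Z<.125)
    if n=="top": rect(hm,"handle")
    else: rect(hm&(z["im"].min(-1)>150),"handle")
    t=B["g"]&(abs(Z-.125)<.006); rect(t,"table")
    # hole: non-table pixels enclosed
    m=t.astype(np.uint8); k,l,st,c=cv2.connectedComponentsWithStats(1-m,connectivity=4)
    for j in range(1,k):
        if 20<st[j,4]<1500:
            i=camera_info(n);p=cv2.undistortPoints(c[j].reshape(1,1,2),np.array(i["mtx"]),np.array(i["D"])).ravel()
            V=np.array(i["view"]);r=V[:3,:3].T@np.array([*p,1]);C=-V[:3,:3].T@V[:3,3];X=C+r*(.125-C[2])/r[2];print("hole",st[j],c[j],X.round(4))
    # obstacles
    mug=dict(top=box(285,330,140,200),scene=box(295,350,205,260))[n]&(Z>.03);P=W[mug];print("mug",P.min(0).round(3),P.max(0).round(3))
    bi=dict(top=box(75,245,50,150),scene=box(338,385,10,190))[n]&(Z>.16);P=W[bi];print("binder",P.min(0).round(3),P.max(0).round(3))
E
```

```text
top cabtop 10218 [569.6 318.6] [218.  282.3] 76.6 z 0.1456 med [0.5648 0.3159]
top handle 377 [549.6 181.8] [ 42.4 126.1] 89.6 z 0.1169 med [0.5448 0.1771]
top table 2212 [ 484.9 -138.5] [109.7  88.5] 81.3 z 0.1257 med [ 0.4852 -0.1374]
hole [377 225  13  13 127] [382.61417323 230.78740157] [ 0.4847 -0.1378  0.125 ]
mug [ 0.561 -0.036  0.03 ] [0.673 0.049 0.1  ]
binder [0.67  0.136 0.16 ] [0.851 0.466 0.323]
scene cabtop 5391 [546.6 326.2] [223.  236.2] 75.9 z 0.1447 med [0.566  0.3069]
scene handle 270 [537.4 190.9] [48.3 99.9] 77.1 z 0.1162 med [0.5343 0.1778]
scene table 2683 [ 486.2 -139. ] [109.6  88.1] 81.4 z 0.1249 med [ 0.486  -0.1439]
hole [257 289  15  14 154] [263.73376623 295.21428571] [ 0.4864 -0.14    0.125 ]
mug [ 0.563 -0.037  0.03 ] [0.673 0.05  0.098]
binder [0.671 0.135 0.16 ] [0.802 0.499 0.321]
```

```bash
python3 - <<'E'
from h import *
for n,seed,hs in(("top",(155,195),(212,245,165,245)),("scene",(285,100),(250,310,130,170))):
    z=np.load(n+"0.npz");W=z["W"];Z=W[...,2]
    m=((abs(Z-.145)<.0035)&(z["d"]>0)).astype(np.uint8); m=cv2.morphologyEx(m,cv2.MORPH_OPEN,np.ones((5,5),np.uint8))
    k,l=cv2.connectedComponents(m,connectivity=4); mm=l==l[seed[1],seed[0]]
    P=W[mm]; r=cv2.minAreaRect((P[:,:2]*1000).astype(np.float32)); print(n,np.round(r[0],1),np.round(r[1],1),round(r[2],2))
    print(cv2.boxPoints(r).round(1).tolist())
    vv,uu=np.mgrid[:420,:560]; a,b,c,e=hs
    hm=(uu>a)&(uu<b)&(vv>c)&(vv<e)&(Z>.108)&(Z<.121)&(z["im"].min(-1)>140)
    k,l,st,_=cv2.connectedComponentsWithStats(hm.astype(np.uint8)); j=1+np.argmax(st[1:,4]); P=W[l==j]
    r=cv2.minAreaRect((P[:,:2]*1000).astype(np.float32)); print("handle",st[j],np.round(r[0],1),np.round(r[1],1),round(r[2],2),P.mean(0).round(4))
    print(cv2.boxPoints(r).round(1).tolist())
E
python3 -c "
import cv2,numpy as np
a=cv2.imread('pics/top0.png')[130:260,85:255];b=cv2.imread('pics/scene0.png')[60:180,235:340]
a=cv2.resize(a,None,fx=3,fy=3);b=cv2.resize(b,None,fx=2.7,fy=2.7);c=np.zeros((390,800,3),np.uint8);c[:,:510]=a;c[:b.shape[0],515:515+b.shape[1]]=b;cv2.imwrite('pics/crop1.png',c)"
```

```text
top [568.2 323.4] [196.6 190.4] 76.28
[[452.3999938964844, 250.5], [637.4000244140625, 205.39999389648438], [684.0, 396.29998779296875], [499.0, 441.5]]
handle [213 181  22  53 326] [538.9 181.8] [ 42.2 104.8] 89.37 [0.5401 0.1789 0.1171]
[[486.29998779296875, 161.3000030517578], [591.0999755859375, 160.1999969482422], [591.5, 202.3000030517578], [486.79998779296875, 203.5]]
scene [568.4 324.4] [200.1 190.9] 77.14
[[453.1000061035156, 248.10000610351562], [639.2000122070312, 205.60000610351562], [683.7999877929688, 400.70001220703125], [497.6000061035156, 443.20001220703125]]
handle [257 140  46  23 283] [537.4 190.7] [48.7 99.9] 77.05 [0.5363 0.1829 0.116 ]
[[483.20001220703125, 178.10000610351562], [580.5999755859375, 155.6999969482422], [591.5, 203.1999969482422], [494.1000061035156, 225.60000610351562]]
```

View pics/crop1.png

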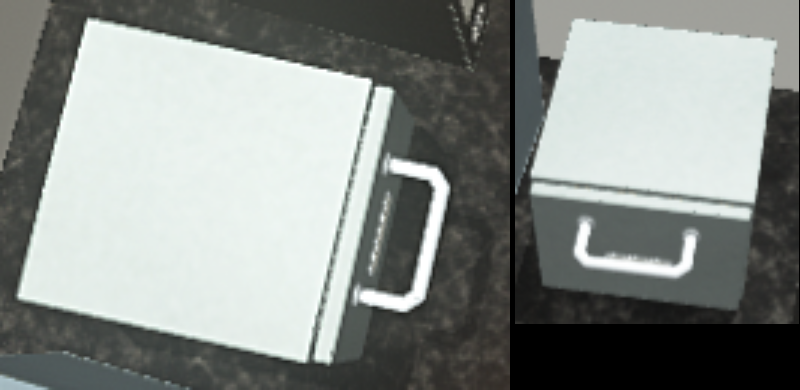

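Top edges fit the cabinet: 190 x 196 mm, turned by about -13.3°. The front edge centre is at (0.5455, 0.2275). The handle follows from the geometry at (0.532, 0.172), which agrees with the measured bar. Next I check the free corridor and work out the first shift.

```bash
cat >> h.py <<'E'
def go(target):
    "units (25 mm) in tool axes from measured pose to a world target"
    s=observe();M=R.from_rotvec(s["tcp_rot"]).as_matrix()
    print("t",s["clock"].round(2),"tcp",s["tcp_pos"].round(4),"toolx",M[:,0].round(3),"tooly",M[:,1].round(3),"tilt",round(np.degrees(np.arccos(-M[2,2])),2),"yaw_y",round(np.degrees(np.arctan2(M[1,1],M[0,1])),2))
    print("F",s["force"].round(2),"gap",round(float(s["finger_gap"]),3),"grip",round(float(s["grip_force"]),1),"q",s["q"].round(2))
    print("units",((M.T@(np.array(target)-s["tcp_pos"]))/.025).round(2))
E
python3 - <<'E'
from h import *
W=np.concatenate([np.load(n+"0.npz")["W"][np.load(n+"0.npz")["d"]>0] for n in("top","scene")])
a=np.array([.259,-.568]);b=np.array([.533,.172]);u=(b-a)/np.linalg.norm(b-a)
r=W[:,:2]-a;s=r@u;c=abs(r@[-u[1],u[0]])
for s0 in np.arange(0,.9,.05):
    m=(s>=s0)&(s<s0+.05)&(c<.12)&(W[:,2]<.6); print(round(s0,2),(a+u*s0).round(2),W[m,2].max().round(3) if m.any() else None)
go([.533,.172,.215])
E
```

```text
0.0 [ 0.26 -0.57] None
0.05 [ 0.28 -0.52] None
0.1 [ 0.29 -0.47] None
0.15 [ 0.31 -0.43] 0.02
0.2 [ 0.33 -0.38] 0.04
0.25 [ 0.35 -0.33] 0.04
0.3 [ 0.36 -0.29] 0.014
0.35 [ 0.38 -0.24] 0.02
0.4 [ 0.4  -0.19] 0.131
0.45 [ 0.42 -0.15] 0.13
0.5 [ 0.43 -0.1 ] 0.131
0.55 [ 0.45 -0.05] 0.051
0.6 [ 0.47 -0.01] 0.1
0.65 [0.48 0.04] 0.099
0.7 [0.5  0.09] 0.007
0.75 [0.52 0.14] 0.122
0.8 [0.54 0.18] 0.15
0.85 [0.55 0.23] 0.151Traceback (most recent call last):
  File "<stdin>", line 7, in <module>
  File "h.py", line 15, in go
    print("t",s["clock"].round(2),"tcp",s["tcp_pos"].round(4),"toolx",M[:,0].round(3),"tooly",M[:,1].round(3),"tilt",round(np.degrees(np.arccos(-M[2,2])),2),"yaw_y",round(np.degrees(np.arctan2(M[1,1],M[0,1])),2))
              ^^^^^^^^^^^^^^^^
AttributeError: 'float' object has no attribute 'round'
```

>>> apply_moves(series=[[0.62,[0,0,0],0.9],[0.62,[0,0,0],0.9],[0.62,[0,0,0],0.9],[0.62,[0,0,0],0.9],[0.62,[0,0,0],0.9],[0.62,[0,0,0],0.9],[0.62,[0,0,0],0.9],[0.62,[0,0,0],0]])

```text
clock: 0.9
tcp_pos: [0.2592, -0.5684, 0.2282]
tcp_rot: [-3.12, 0.366, 0.001]
force: [-0.4, -1.1, -0.6]
finger_gap: 0.38
grip_force: 0.0
```

```bash
sed -i 's/s\["clock"\].round(2)/round(float(s["clock"]),2)/' h.py; python3 -c "
from h import *
go([.532,.172,.215])"
```

```text
t 0.9 tcp [ 0.2592 -0.5684  0.2282] toolx [ 0.973 -0.231 -0.   ] tooly [-0.231 -0.973 -0.001] tilt 0.04 yaw_y -103.37
F [-0.44 -1.13 -0.55] gap 0.38 grip 0.0 q [-1.15  0.35  1.63 -0.    1.16  0.66]
units [  3.77 -31.34   0.54]
```

>>> apply_moves(series=[[0.62,[0.12,-1,0],0],[0.62,[0.12,-1,0],0],[0.62,[0.12,-1,0],0],[0.62,[0.12,-1,0],0],[0.62,[0.12,-1,0],0],[0.62,[0.12,-1,0],0],[0.62,[0.12,-1,0],0],[0.62,[0.12,-1,0],0],[0.62,[0.12,-1,0],0],[0.62,[0.12,-1,0],0]])

```text
clock: 1.9
tcp_pos: [0.3461, -0.3312, 0.2285]
tcp_rot: [-3.121, 0.359, 0.0]
force: [0.2, -0.1, 0.3]
finger_gap: 0.38
grip_force: 0.0
```

>>> apply_moves(series=[[0.62,[0.12,-1,0],0],[0.62,[0.12,-1,0],0],[0.62,[0.12,-1,0],0],[0.62,[0.12,-1,0],0],[0.62,[0.12,-1,0],0],[0.62,[0.12,-1,0],0],[0.62,[0.12,-1,0],0],[0.62,[0.12,-1,0],0],[0.62,[0.12,-1,0],0],[0.62,[0.12,-1,0],0]])

```text
clock: 2.9
tcp_pos: [0.4327, -0.0948, 0.2286]
tcp_rot: [3.121, -0.359, -0.0]
force: [0.7, -0.4, 0.1]
finger_gap: 0.382
grip_force: 0.0
```

>>> apply_moves(series=[[0.62,[0.12,-1,0],0],[0.62,[0.12,-1,0],0],[0.62,[0.12,-1,0],0],[0.62,[0.12,-1,0],0],[0.62,[0.12,-0.8,0],0],[0.62,[0.12,-0.5,0],0],[0.62,[0,0,0],0],[0.62,[0,0,0],0]])

```text
clock: 3.7
tcp_pos: [0.4803, 0.0286, 0.2284]
tcp_rot: [3.12, -0.361, -0.001]
force: [-0.4, -0.8, -0.4]
finger_gap: 0.38
grip_force: 0.0
```

```bash
python3 - <<'E'
from h import *
go([.532,.172,.215])
i=camera_info("wrist");im,d=camera("wrist");W=world("wrist",d,i);np.savez("w1.npz",W=W,im=im,d=d);cv2.imwrite("pics/w1.png",im)
E
```

```text
t 3.7 tcp [0.4803 0.0286 0.2284] toolx [ 0.974 -0.228 -0.001] tooly [-0.228 -0.974  0.   ] tilt 0.04 yaw_y -103.2
F [-0.44 -0.83 -0.44] gap 0.38 grip 0.0 q [ 0.06  0.13  1.93 -0.    1.08  1.86]
units [ 0.7  -6.06  0.53]
```

View pics/w1.png

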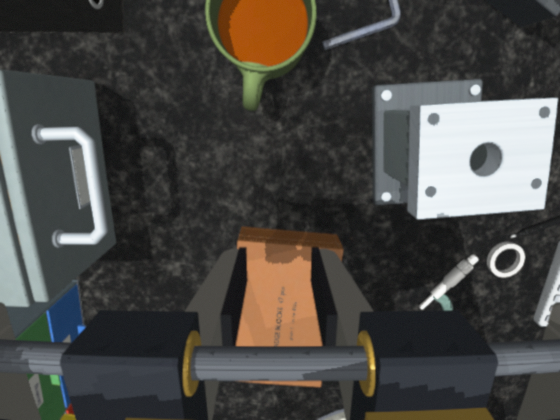

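The wrist view shows the handle bar along column 97 (rows 140–235), the drawer front to its left, and the bore at (487,160). I'll measure both from here.

```bash
python3 - <<'E'
from h import *
z=np.load("w1.npz");W=z["W"];im=z["im"];Z=W[...,2];d=z["d"]
vv,uu=np.mgrid[:420,:560]
m=(uu>80)&(uu<112)&(vv>150)&(vv<225)&(Z>.106)&(Z<.122)
P=W[m];print("bar",len(P),P.mean(0).round(4));l=cv2.fitLine((P[:,:2]).astype(np.float32),cv2.DIST_L2,0,.01,.01).ravel();print(l,np.degrees(np.arctan2(l[1],l[0])))
r=cv2.minAreaRect((P[:,:2]*1000).astype(np.float32));print(np.round(r[0],1),np.round(r[1],1),r[2])
m=(uu>30)&(uu<115)&(vv>115)&(vv<255)&(Z>.1)&(Z<.122)&(im.min(-1)>120);P=W[m];r=cv2.minAreaRect((P[:,:2]*1000).astype(np.float32));print("handle",np.round(r[0],1),np.round(r[1],1),r[2],cv2.boxPoints(r).round(1).tolist())
t=(uu>395)&(abs(Z-.125)<.004)&(vv>80)&(vv<230);print("table z",np.median(Z[t]))
k,l,st,c=cv2.connectedComponentsWithStats(1-t.astype(np.uint8),connectivity=4)
i=camera_info("wrist")
for j in range(1,k):
    if 300<st[j,4]<3000:
        p=cv2.undistortPoints(c[j].reshape(1,1,2),np.array(i["mtx"]),np.array(i["D"])).ravel()
        V=np.array(i["view"]);r=V[:3,:3].T@np.array([*p,1]);C=-V[:3,:3].T@V[:3,3];print("hole",st[j],c[j],(C+r*(.125-C[2])/r[2]).round(4),"cam",C.round(3))
E
```

```text
bar 970 [0.5348 0.1704 0.1161]
[ 0.9737861  -0.22746573  0.53481394  0.1704049 ] -13.147914
[533.7 171.8] [10.4 63. ] 76.21566009521484
handle [538.7 190.2] [ 47.3 100.7] 76.77416229248047 [[484.20001220703125, 178.60000610351562], [582.2999877929688, 155.60000610351562], [593.0999755859375, 201.6999969482422], [495.1000061035156, 224.6999969482422]]
table z 0.12535860186540249
hole [469 142  32  34 791] [483.97345133 159.06700379] [ 0.4876 -0.1384  0.125 ] cam [0.561 0.009 0.385]
```

>>> apply_moves(series=[[0.62,[0.12,-1,0],0],[0.62,[0.12,-1,0],0],[0.62,[0.12,-1,0],0],[0.62,[0.12,-1,0],0],[0.62,[0.13,-1,0],0],[0.62,[0.13,-1,0],0],[0.62,[0,-0.05,0],0],[0.62,[0,0,0.6],0],[0.62,[0,0,0],0],[0.62,[0,0,0],0]])

```text
clock: 4.75
tcp_pos: [0.5329, 0.1707, 0.2136]
tcp_rot: [3.12, -0.365, -0.001]
force: [0.1, 0.6, -0.3]
finger_gap: 0.38
grip_force: 0.0
```

```bash
python3 -c "
from h import *
go([.5335,.172,.107])"
```

```text
t 4.75 tcp [0.5329 0.1707 0.2136] toolx [ 0.973 -0.231 -0.001] tooly [-0.231 -0.973  0.001] tilt 0.06 yaw_y -103.33
F [ 0.13  0.61 -0.28] gap 0.38 grip 0.0 q [ 0.31  0.27  1.79 -0.    1.09  2.11]
units [ 0.02 -0.06  4.26]
```

>>> apply_moves(series=[[0.62,[0,-0.06,0.8],0],[0.62,[0,0,0.8],0],[0.62,[0,0,0.8],0],[0.62,[0,0,0.8],0],[0.62,[0,0,0.6],0],[0.62,[0,0,0.46],0],[0.62,[0,0,0],0],[1,[0,0,0],0],[1,[0,0,0],0],[1,[0,0,0],0]])

```text
clock: 5.75
tcp_pos: [0.5343, 0.1735, 0.108]
tcp_rot: [-3.12, 0.363, -0.002]
force: [0.1, 0.1, -0.3]
finger_gap: 0.145
grip_force: 0.0
```

>>> apply_moves(series=[[1,[0,0,0],0],[1,[0,0,0],0],[1,[0,0.1,0],0],[1,[0,0.2,0],0],[1,[0,0.3,0],0]])

```text
clock: 6.25
tcp_pos: [0.5309, 0.1594, 0.1078]
tcp_rot: [-3.119, 0.363, -0.002]
force: [-0.4, 2.2, 6.6]
finger_gap: 0.099
grip_force: 30.0
```

The bar is gripped (9 mm opening at 30 N) and the drawer is moving.

>>> apply_moves(series=[[1,[0,0.5,0],0],[1,[0,0.5,0],0],[1,[0,0.5,0],0],[1,[0,0.5,0],0],[1,[0,0.5,0],0],[1,[0,0.5,0],0],[1,[0,0.5,0],0],[1,[0,0.3,0],0],[1,[0,0.2,0],0],[1,[0,0,0],0]])

```text
clock: 7.25
tcp_pos: [0.5078, 0.0608, 0.1078]
tcp_rot: [-3.12, 0.364, -0.003]
force: [-0.1, -1.9, 6.6]
finger_gap: 0.096
grip_force: 30.0
```

>>> apply_moves(series=[[0.7,[0,0,0],0],[0.62,[0,0,0],0],[0.62,[0,0,0],0],[0.62,[0,0,-0.5],0],[0.62,[0,0,-1],0],[0.62,[0,0,-1],0],[0.62,[0,0,-1],0],[0.62,[0,0,-1],0],[0.62,[0,0,0],0],[0.62,[0,0,0],0]])

```text
clock: 8.25
tcp_pos: [0.5074, 0.0615, 0.2201]
tcp_rot: [-3.12, 0.363, -0.002]
force: [-0.4, -0.5, 0.1]
finger_gap: 0.381
grip_force: 0.0
```

```bash
python3 - <<'E'
from h import *
go([.532,.172,.215])
i=camera_info("wrist");im,d=camera("wrist");W=world("wrist",d,i);np.savez("w2.npz",W=W,im=im,d=d)
i=camera_info("top");im2,d2=camera("top");W2=world("top",d2,i);np.savez("t2.npz",W=W2,im=im2,d=d2)
b=cv2.resize(im2[120:280,90:270],None,fx=1.35,fy=1.35)
c=np.zeros((420,800,3),np.uint8);c[:,:560]=im;c[:b.shape[0],560:560+b.shape[1]]=b[:,:240];cv2.imwrite("pics/w2.png",c)
E
```

```text
t 8.25 tcp [0.5074 0.0615 0.2201] toolx [ 0.973 -0.23   0.001] tooly [-0.23  -0.973 -0.   ] tilt 0.08 yaw_y -103.28
F [-0.39 -0.55  0.06] gap 0.381 grip 0.0 q [0.12 0.18 1.88 0.   1.07 1.92]
units [-0.06 -4.53  0.21]
```

View pics/w2.png

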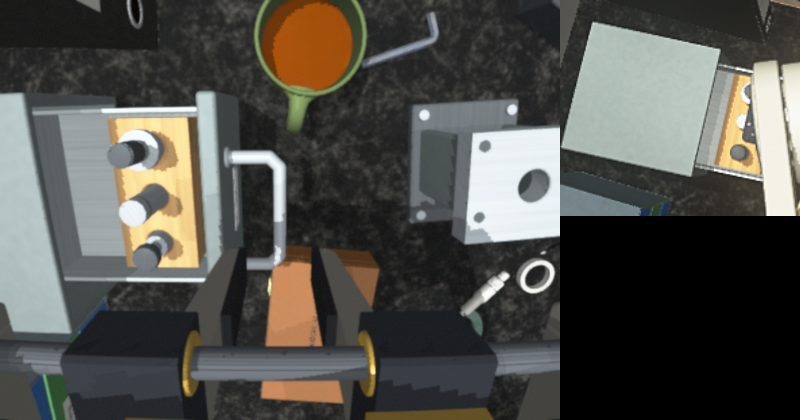

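The drawer is open. The row stands with the collared master at the top: dark grip end at about (120,155), bright collar at (142,150). The plain pin is at (135,208) and the knob pin at (150,252). The bore is at (535,183).

```bash
python3 - <<'E'
from h import *
z=np.load("w2.npz");W=z["W"];im=z["im"];Z=W[...,2];d=z["d"]
vv,uu=np.mgrid[:420,:560]
def blob(lab,a,b,c,e,z0,z1):
    m=(uu>a)&(uu<b)&(vv>c)&(vv<e)&(Z>z0)&(Z<z1)
    k,l,st,_=cv2.connectedComponentsWithStats(m.astype(np.uint8));j=1+np.argmax(st[1:,4]);P=W[l==j]
    (x,y),r=cv2.minEnclosingCircle((P[:,:2]*1000).astype(np.float32));print(lab,st[j],"mean",P.mean(0).round(4),"circ",round(x,1),round(y,1),"dia",round(2*r,1))
blob("master top",95,175,125,185,.118,.126)
blob("collar",95,175,125,185,.083,.089)
blob("plain top",105,180,180,230,.110,.118)
blob("knob top",120,185,225,275,.094,.106)
m=(uu>270)&(uu<290)&(vv>165)&(vv<240)&(Z>.106)&(Z<.122);print("bar",W[m].mean(0).round(4))
t=(uu>440)&(abs(Z-.125)<.004)&(vv>120)&(vv<250);t2=1-t.astype(np.uint8)
k,l,st,c=cv2.connectedComponentsWithStats(t2,connectivity=4);i=camera_info("wrist")
for j in range(1,k):
    if 300<st[j,4]<3000:
        p=cv2.undistortPoints(c[j].reshape(1,1,2),np.array(i["mtx"]),np.array(i["D"])).ravel()
        V=np.array(i["view"]);r=V[:3,:3].T@np.array([*p,1]);C=-V[:3,:3].T@V[:3,3];print("hole",st[j],(C+r*(.125-C[2])/r[2]).round(4))
for n in("top0","scene0","w1","w2"):
    w=np.load(n+".npz")["W"];P=w.reshape(-1,3);g=P[(abs(P[:,2]-.125)<.003)&(np.hypot(P[:,0]-.486,P[:,1]+.139)<.075)]
    r=cv2.minAreaRect((g[:,:2]*1000).astype(np.float32));print(n,"table rect",np.round(r[0],1),np.round(r[1],1),round(r[2],1))
go([.580,.167,.22])
E
```

```text
master top [107 143  28  26 558] mean [0.5822 0.1661 0.1223] circ 582.1 166.9 dia 20.5
collar [120 129  40  42 739] mean [0.5821 0.1611 0.0865] circ 581.7 166.4 dia 35.7
plain top [119 199  29  27 611] mean [0.5358 0.1759 0.1144] circ 535.0 176.5 dia 23.4
knob top [132 244  29  28 617] mean [0.4911 0.1857 0.1013] circ 489.7 187.2 dia 25.2
bar [0.5176 0.0581 0.1165]
hole [518 169  29  33 697] [ 0.4879 -0.1371  0.125 ]
top0 table rect [ 484.8 -138.6] [109.5  88.5] 81.3
scene0 table rect [ 486.2 -139. ] [109.4  88.3] 81.6
w1 table rect [ 486.9 -140. ] [110.6  89. ] 81.2
w2 table rect [ 489.1 -126.6] [83.5 89.2] 81.9
t 8.35 tcp [0.5065 0.0614 0.2188] toolx [ 0.973 -0.23  -0.001] tooly [-0.23  -0.973  0.001] tilt 0.09 yaw_y -103.28
F [ 0.63 -0.32 -0.91] gap 0.379 grip 0.0 q [ 0.12  0.19  1.88 -0.    1.07  1.92]
units [ 1.89 -4.79 -0.06]
```

>>> apply_moves(series=[[0.45,[0.4,-1,0],0],[0.45,[0.4,-1,0],0],[0.45,[0.4,-1,0],0],[0.45,[0.4,-1,0],0],[0.45,[0.37,-0.78,0],0],[0.45,[0,0,0.8],0],[0.45,[0,0,0.6],0],[0.45,[0,0,0],0],[0.45,[0,0,0],0]])

```text
clock: 9.25
tcp_pos: [0.5819, 0.1659, 0.1838]
tcp_rot: [3.12, -0.364, -0.003]
force: [0.3, 0.1, 0.5]
finger_gap: 0.547
grip_force: 0.0
```

```bash
python3 - <<'E'
from h import *
go([.582,.1665,.105])
E
```

```text
t 9.25 tcp [0.5819 0.1659 0.1838] toolx [ 0.973 -0.23  -0.002] tooly [-0.23  -0.973  0.001] tilt 0.12 yaw_y -103.31
F [0.32 0.07 0.47] gap 0.547 grip 0.0 q [ 0.28  0.37  1.72 -0.    1.06  2.08]
units [ 0.   -0.03  3.15]
```

>>> apply_moves(series=[[0.45,[0,-0.02,0.7],0],[0.45,[0,0,0.7],0],[0.45,[0,0,0.7],0],[0.45,[0,0,0.6],0],[0.45,[0,0,0.45],0],[0.45,[0,0,0],0],[0.45,[0,0,0],0]])

```text
clock: 9.95
tcp_pos: [0.583, 0.1669, 0.1062]
tcp_rot: [-3.12, 0.364, -0.0]
force: [-0.4, 0.2, -0.1]
finger_gap: 0.552
grip_force: 0.0
```

>>> apply_moves(series=[[1,[0,0,0],0],[1,[0,0,0],0],[1,[0,0,0],0],[1,[0,0,0],0],[1,[0,0,0],0],[1,[0,0,0],0]])

```text
clock: 10.55
tcp_pos: [0.583, 0.1669, 0.1061]
tcp_rot: [-3.12, 0.363, -0.001]
force: [0.5, -1.2, 3.3]
finger_gap: 0.21
grip_force: 30.0
```

```bash
python3 - <<'E'
from h import *
go([.582,.1665,.25])
E
```

```text
t 10.55 tcp [0.583  0.1669 0.1061] toolx [ 0.973 -0.23   0.   ] tooly [-0.23  -0.973 -0.   ] tilt 0.02 yaw_y -103.29
F [ 0.48 -1.23  3.25] gap 0.21 grip 30.0 q [ 0.28  0.46  1.77 -0.    0.91  2.08]
units [-0.03  0.02 -5.76]
```

Gripped (19.3 mm opening, 30 N). I lift the master out and carry it over towards the gauge.

>>> apply_moves(series=[[1,[0,0,-0.3],0],[1,[0,0,-0.7],0],[1,[0,0,-0.8],0],[1,[0,0,-0.8],0],[1,[0,0,-0.8],0],[1,[0,0,-0.8],0],[1,[0,0,-0.8],0],[1,[0,0,-0.8],0],[1,[0,0,-0.2],0],[1,[0,0,0],0]])

```text
clock: 11.55
tcp_pos: [0.583, 0.167, 0.2564]
tcp_rot: [-3.12, 0.363, -0.002]
force: [0.0, 0.1, -1.9]
finger_gap: 0.211
grip_force: 30.0
```

>>> apply_moves(series=[[1,[-0.07,0.5,0],0],[1,[-0.07,0.8,0],0],[1,[-0.08,1,0],0],[1,[-0.08,1,0],0],[1,[-0.08,1,0],0],[1,[-0.08,1,0],0],[1,[-0.08,1,0],0],[1,[-0.08,1,0],0],[1,[-0.08,1,0],0],[1,[-0.08,1,0],0]])

```text
clock: 12.55
tcp_pos: [0.5083, -0.0569, 0.2549]
tcp_rot: [3.12, -0.364, -0.003]
force: [1.2, -0.2, -2.7]
finger_gap: 0.21
grip_force: 30.0
```

>>> apply_moves(series=[[1,[-0.08,1,0],0],[1,[-0.08,1,0],0],[1,[0,0.8,0],0],[1,[0,0.5,0],0],[1,[0,0.2,0],0],[1,[0,0,0],0],[1,[0,0,0],0]])

```text
clock: 13.25
tcp_pos: [0.4863, -0.1387, 0.2557]
tcp_rot: [-3.12, 0.363, 0.0]
force: [-0.5, 0.2, -2.3]
finger_gap: 0.214
grip_force: 30.0
```

```bash
python3 - <<'E'
from h import *
go([.4865,-.139,.25])
ims=[]
for n in("scene","wrist","top"):
    i=camera_info(n);im,d=camera(n);np.savez(n+"3.npz",W=world(n,d,i),im=im,d=d);ims.append(im)
a=cv2.resize(ims[0][230:360,200:330],(520,520),interpolation=cv2.INTER_CUBIC);b=ims[1];b=cv2.resize(b,(280,210));t=cv2.resize(ims[2][170:290,320:440],(280,280))
c=np.zeros((520,800,3),np.uint8);c[:,:520]=a;c[:210,520:]=b;c[215:495,520:]=t;cv2.imwrite("pics/p3.png",c)
E
```

```text
t 13.25 tcp [ 0.4863 -0.1387  0.2557] toolx [ 0.973 -0.23  -0.   ] tooly [-0.23  -0.973 -0.   ] tilt 0.02 yaw_y -103.29
F [-0.53  0.23 -2.33] gap 0.214 grip 30.0 q [-0.28  0.14  1.85  0.    1.15  1.52]
units [0.01 0.01 0.23]
```

View pics/p3.png

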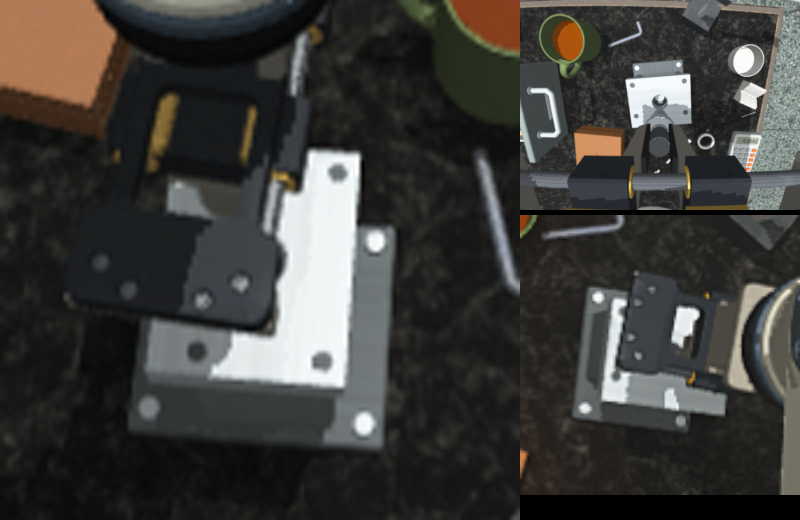

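The wrist view shows the master's thin end just above the bore. I lower it to about 13 mm above the table and check the alignment closer.

>>> apply_moves(series=[[1,[0,0,0.5],0],[1,[0,0,0.5],0],[1,[0,0,0.5],0],[1,[0,0,0],0],[1,[0,0,0],0],[1,[0,0,0],0]])

```text
clock: 14.0
tcp_pos: [0.4867, -0.1392, 0.2186]
tcp_rot: [3.12, -0.364, 0.001]
force: [0.7, 0.2, -2.1]
finger_gap: 0.21
grip_force: 30.0
```

```bash
python3 - <<'E'
from h import *
go([.4865,-.139,.25])
i=camera_info("wrist");im,d=camera("wrist");W=world("wrist",d,i);np.savez("w4.npz",W=W,im=im,d=d)
c=cv2.resize(im[130:330,200:400],(600,600),interpolation=cv2.INTER_CUBIC);cv2.imwrite("pics/p4.png",c)
V=np.array(i["view"]);C=-V[:3,:3].T@V[:3,3];print("cam",C.round(3))
# project expected features
def pr(p): return cv2.projectPoints(np.array(p,float).reshape(-1,1,3),cv2.Rodrigues(V[:3,:3])[0],V[:3,3],np.array(i["mtx"]),np.array(i["D"]))[0].reshape(-1,2)
s=observe();t=s["tcp_pos"];f=t[2]-.08
for nm,z in(("foot",f),("journal lo",f+.022),("collar lo",f+.05)): print(nm,z.round(4),pr([t[0],t[1],z]).round(1))
print("bore",pr([.4865,-.139,.125]).round(1))
E
```

```text
t 14.0 tcp [ 0.4867 -0.1392  0.2186] toolx [ 0.973 -0.23   0.   ] tooly [-0.23  -0.973 -0.   ] tilt 0.02 yaw_y -103.29
F [ 0.75  0.2  -2.11] gap 0.21 grip 30.0 q [-0.28  0.18  1.89  0.    1.07  1.52]
units [-0.01 -0.01 -1.26]
cam [ 0.567 -0.159  0.375]
foot 0.1387 [[277.9 224.5]]
journal lo 0.1607 [[277.8 235.4]]
collar lo 0.1887 [[277.6 252.4]]
bore [[277.7 219. ]]
```

View pics/p4.png

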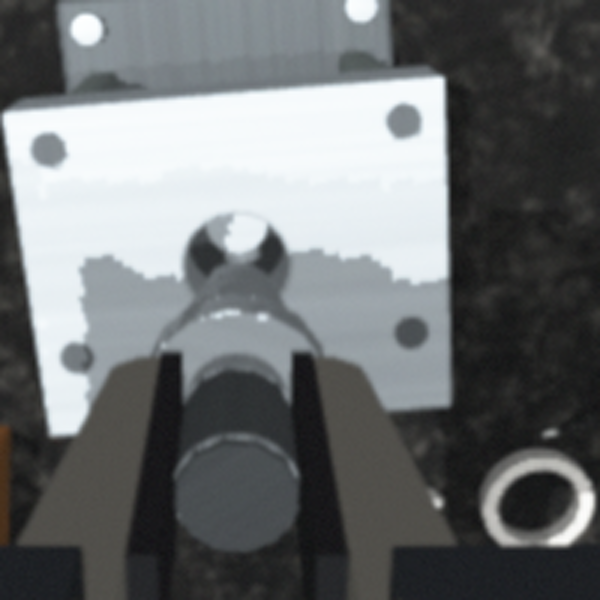

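Picture: the hole spans columns 184–290 in the crop (centre 237) and the grip top disc is centred at about (237,492), so sideways alignment looks good. I fit both circles for the other direction.

```bash
python3 - <<'E'
from h import *
from scipy.optimize import least_squares
z=np.load("w4.npz");W=z["W"];im=z["im"];Z=W[...,2];i=camera_info("wrist");V=np.array(i["view"]);K=np.array(i["mtx"]);D=np.array(i["D"]);rv=cv2.Rodrigues(V[:3,:3])[0]
C=-V[:3,:3].T@V[:3,3]
def ray(px,zz):
    p=cv2.undistortPoints(np.array(px,float).reshape(-1,1,2),K,D).reshape(-1,2);r=np.c_[p,np.ones(len(p))]@V[:3,:3];return C+r*((zz-C[2])/r[:,2])[:,None]
# upper arc of bore: going up columns, first table pixel above hole (depth)
vv,uu=np.mgrid[:420,:560]
tab=abs(Z-.125)<.0025
pts=[]
for u in range(264,295,2):
    for v in range(190,222):
        if tab[v,u] and not tab[v+1,u] and not tab[v+2,u]: pts.append((u,v+.5));break
Q=ray(pts,.125)[:,:2]
f=least_squares(lambda c:np.hypot(*(Q-c).T)-.0135,[.4865,-.139],loss="soft_l1",f_scale=.0005);print("bore fit",f.x.round(4),"res",np.abs(f.fun).max().round(4),len(Q))
f3=least_squares(lambda c:np.hypot(*(Q-c[:2]).T)-c[2],[.4865,-.139,.0135],loss="soft_l1",f_scale=.0005);print("free r",f3.x.round(4))
g=np.median(Z[300-8:300+4,272:286]);print("grip top z",g.round(4))
m=(abs(Z-g)<.003)&(uu>255)&(uu<302)&(vv>270)&(vv<318);k,l,st,c=cv2.connectedComponentsWithStats(m.astype(np.uint8));j=1+np.argmax(st[1:,4]);P=W[l==j]
print(st[j],P.mean(0).round(4),[np.round(x,1) for x in cv2.minEnclosingCircle((P[:,:2]*1000).astype(np.float32))])
# collar top / table rect
g=tab&(uu>195)&(uu<355)&(vv>150)&(vv<280);P=W[g];r=cv2.minAreaRect((P[:,:2]*1000).astype(np.float32));print("table",np.round(r[0],1),np.round(r[1],1),r[2])
go([*f.x,.2])
E
```

```text
bore fit [ 0.487  -0.1397] res 0.0004 16
free r [ 0.4871 -0.1397  0.0134]
grip top z 0.235
[ 257  271   45   43 1383] [ 0.4861 -0.1398  0.2347] [array([ 487.2, -140.2]), np.float64(14.4)]
table [ 487.2 -139.8] [109.   88.3] 81.28640747070312
t 14.05 tcp [ 0.4867 -0.1392  0.2187] toolx [ 0.973 -0.23   0.001] tooly [-0.23  -0.973  0.   ] tilt 0.04 yaw_y -103.29
F [-0.5  -0.18 -2.06] gap 0.209 grip 30.0 q [-0.28  0.18  1.89  0.    1.07  1.52]
units [0.01 0.02 0.75]
```

The bore at (0.487, -0.1397) and the master agree within 1 mm. Lowering in stages.

>>> apply_moves(series=[[1,[0.01,0.02,0.4],0],[1,[0,0,0.4],0],[1,[0,0,0.4],0],[1,[0,0,0.3],0],[1,[0,0,0.2],0],[1,[0,0,0.2],0],[1,[0,0,0],0]])

```text
clock: 14.75
tcp_pos: [0.4868, -0.1397, 0.1703]
tcp_rot: [-3.12, 0.364, -0.001]
force: [2.6, -0.9, -5.1]
finger_gap: 0.212
grip_force: 30.0
```

```bash
python3 - <<'E'
from h import *
go([.487,-.1397,.155])
E
```

```text
t 14.75 tcp [ 0.4868 -0.1397  0.1703] toolx [ 0.973 -0.23   0.   ] tooly [-0.23  -0.973 -0.   ] tilt 0.02 yaw_y -103.29
F [ 2.59 -0.87 -5.09] gap 0.212 grip 30.0 q [-0.28  0.24  1.94  0.    0.96  1.52]
units [ 0.01 -0.    0.61]
```

>>> apply_moves(series=[[1,[0.02,0,0],0],[1,[0,0,0],0],[1,[0,0,0],0]])

```text
clock: 15.05
tcp_pos: [0.4869, -0.1397, 0.1709]
tcp_rot: [-3.12, 0.364, 0.0]
force: [2.5, 0.9, -4.1]
finger_gap: 0.21
grip_force: 30.0
```

>>> apply_moves(series=[[1,[0.02,0,0.1],0],[1,[0,0,0.1],0],[1,[0,0,0],0],[1,[0,0,0],0]])

```text
clock: 15.45
tcp_pos: [0.4872, -0.1399, 0.1656]
tcp_rot: [-3.12, 0.364, 0.001]
force: [1.5, -0.4, -3.4]
finger_gap: 0.211
grip_force: 30.0
```

>>> apply_moves(series=[[1,[0.02,0,0.1],0],[1,[0,0,0.1],0],[1,[0,0,0.06],0],[1,[0,0,0.04],0],[1,[0,0,0],0],[1,[0,0,0],0]])

```text
clock: 16.05
tcp_pos: [0.488, -0.14, 0.1586]
tcp_rot: [3.12, -0.364, 0.0]
force: [-1.1, 1.0, 5.0]
finger_gap: 0.209
grip_force: 30.0
```

>>> apply_moves(series=[[1,[0,0,0.05],0],[1,[0,0,0.03],0],[1,[0,0,0],0],[1,[0,0,0],0]])

```text
clock: 16.45
tcp_pos: [0.488, -0.1401, 0.1567]
tcp_rot: [3.12, -0.364, 0.0]
force: [-1.2, 0.5, 6.1]
finger_gap: 0.212
grip_force: 30.0
```

>>> apply_moves(series=[[1,[0,0,0.05],0],[1,[0,0,0],0],[1,[0,0,0],0]])

```text
clock: 16.75
tcp_pos: [0.488, -0.1401, 0.1555]
tcp_rot: [3.12, -0.363, 0.0]
force: [-0.8, 0.8, 7.2]
finger_gap: 0.208
grip_force: 30.0
```

>>> apply_moves(series=[[1,[0,0,0.05],0],[1,[0,0,0],0],[1,[0,0,0],0]])

```text
clock: 17.05
tcp_pos: [0.4882, -0.1401, 0.1551]
tcp_rot: [3.12, -0.363, 0.001]
force: [-5.0, 1.6, 16.8]
finger_gap: 0.209
grip_force: 30.0
```

The stiffness jump shows the collar has seated. I hold briefly and check that the force stays steady and nothing slips.

>>> apply_moves(series=[[1,[-0.02,0,0],0],[1,[0,0,0],0],[1,[0,0,0],0],[1,[0,0,0],0],[1,[0,0,0],0],[1,[0,0,0],0],[1,[0,0,0],0],[1,[0,0,0],0]])

```text
clock: 17.85
tcp_pos: [0.4881, -0.1401, 0.1551]
tcp_rot: [3.12, -0.363, 0.002]
force: [-2.6, 2.2, 14.9]
finger_gap: 0.205
grip_force: 30.0
```

```bash
python3 - <<'E'
from h import *
go([.487,-.1397,.155])
i=camera_info("wrist");im,d=camera("wrist");W=world("wrist",d,i);Z=W[...,2]
im2,d2=camera("scene");im3,d3=camera("top")
c=np.zeros((600,800,3),np.uint8);c[:,:500]=cv2.resize(im[150:330,205:355],(500,600),interpolation=cv2.INTER_CUBIC)
c[:300,500:]=cv2.resize(im2[240:350,210:320],(300,300));c[300:,500:]=cv2.resize(im3[120:280,100:260],(300,300));cv2.imwrite("pics/p5.png",c)
V=np.array(i["view"])
p=cv2.projectPoints(np.array([[[.487,-.1397,.171]]]),cv2.Rodrigues(V[:3,:3])[0],V[:3,3],np.array(i["mtx"]),np.array(i["D"]))[0].ravel();u,v=p.astype(int);print(p,"grip top z",np.median(Z[v-5:v+6,u-5:u+6]).round(4))
for _ in range(4): camera("top"); print(observe()["force"].round(1),observe()["tcp_pos"].round(4))
E
```

```text
t 17.85 tcp [ 0.4881 -0.1401  0.1551] toolx [ 0.973 -0.23   0.002] tooly [-0.23  -0.973  0.   ] tilt 0.09 yaw_y -103.29
F [-2.57  2.17 14.94] gap 0.205 grip 30.0 q [-0.28  0.26  1.95 -0.    0.93  1.52]
units [-0.05 -0.01  0.  ]
[276.94741681 294.79195945] grip top z 0.1714
[-2.5  1.3 14.5] [ 0.4881 -0.1401  0.1551]
[-2.6  1.8 15.9] [ 0.4881 -0.1401  0.1551]
[-3.3  1.4 14.6] [ 0.4881 -0.1401  0.1551]
[-2.9  0.5 15.8] [ 0.4881 -0.1401  0.1551]
```

View pics/p5.png

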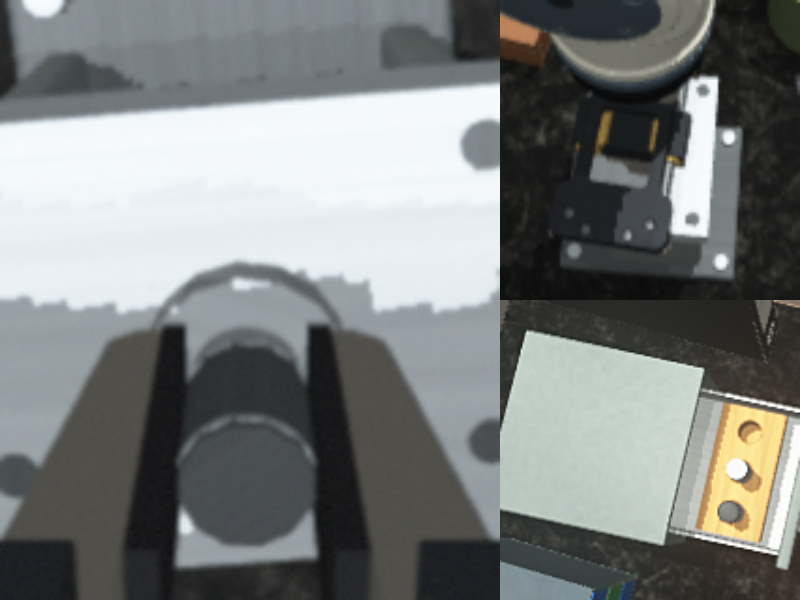

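The collar lies flat on the table: the grip top is at 0.1714 m against an expected 0.171 m. The push is a steady ~15 N, and the other two pins still stand in their sockets.

```bash
python3 -c "
from plant import finish_job,observe
print(finish_job());print(observe()['force'])"
```

```text
the job is handed in; nothing more can be done
None
the job is handed in; nothing more can be done
```

The job is handed in: the drawer is open about 115 mm, the master's collar measures seated on the gauge table, and the arm was still gripping and pressing it with about 15 N at hand-in; no verdict was returned.

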